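# Index the rotor four clicks and hold the lever

### The arm

A 6-joint arm with a two-finger parallel gripper is mounted at the origin on a cart in front of the work surface, level with it; the furniture and walls round the work are solid. World frame = base frame: x ahead of the robot, y to its left, z up, the work surface at z = 0. Lengths are in mm, angles in rad, forces in N, time in s.
With the tool pointing down it reaches from about 400 to 925 mm from the base axis. Payload 12.5 kg.
Tool frame: the origin (TCP) lies at the very end of the fingers, on their centre line; the grasp point (between the pads) lies 19 mm behind it; z points along the fingers, y is the line along which they close (so a half turn about z gives the same grasp; the last joint's range is limited). The gripper opens to 95 mm and grips with 3 to 60 N. Pads are 20 mm wide; open, the fingers measure 119 mm over their backs; the gripper's body (75 mm by 180 mm) begins 59 mm behind the grasp point.
Start: joints at [1.144, 0.491, 1.559, -0, 1.092, -0.106], TCP at [197.062, 593.139, 214.661] pointing down, gripper open.
Joint ranges: [-3.1, 3.1], [-0.84, 2.19], [0.05, 2.79], [-1.13, 4.28], [0.06, 2.93], [-2.69, 2.69]. Speed limits (rad/s): [2.22, 2.22, 2.79, 3.14, 3.14, 3.14].

### API

Orientations are given as [roll, pitch, yaw] about the fixed x, y, z axes, in that order (R = Rz(yaw) Ry(pitch) Rx(roll)).
In Python, from cell import * gives the robot as it stands.
- The arm moves only by the tool jog_arm, never from a script. Its argument "targets" is a list of rows, each an object with "turn": the turn, a rotation vector about the world's x, y, z in degrees, a list of three; "slide": the shift along the world's x, y, z in mm, a list of three; "claw": the opening in per cent of the stroke, from 0 (shut) to 100 (fully open). In form: [{"turn": [wx, wy, wz], "slide": [x, y, z], "claw": claw}, ...]. A call has 1 to 5 rows; each row shifts and turns the commanded pose from where the row before left it; what a row does not reach is not made up. A row lasts 1/8 s, in which the tool goes at most 62.5 mm and 10.7 degrees, less where a joint would pass 70% of its speed; a pose out of reach is approached as far as the arm can. A call with a gripper value outside its range is refused whole. The fingers move at their own pace and stop on an object; the grip force is fixed at half the most. Time passes only in rows, so rows that do not move let the fingers close. It gives the time, the measured TCP pose, the force, the opening and the grip force at its end, in the units of the state.
- state(): the state, without advancing time (a new reading comes with each control period).
- read_camera(name): name is "scene" or "top"; returns a dict with "frame" (480x640x3 uint8, blue, green, red), "mtx" (3x3 intrinsics, pixels), "k1" (the pictures are not rectified: a ray, as slopes to the right and down, at radius r is drawn at 1 + k1 r^2 times it, then the intrinsics apply), "R" (3x3) and "t" (3): a world point X has camera coordinates R X + t. Camera axes: x right, y down, z forward; pixel columns grow to the right and rows downward; lengths in mm; the calibration is good to about 2 mm. A picture is of the moment at which its call begins. There is no depth.
- job_done(): hands the job in; it is judged then, once.
Trained networks look in the newest picture that a camera, given by its name, has taken for a name from the list of things; names that differ only in an ending like _2 or _b are one class to them, and where a whole thing is asked for, a point or a joint stands for the part that bears it (a point fixed in the world has none). Each returns a list of dicts, best first, with "conf" (0 to 1); they miss things now and then, are a little off and sometimes report something else, mostly with a low value. They report only what shows in the picture. A call takes as long as a camera call. They do not tell look-alikes from the thing itself.
- look_for(query, camera): "xy" ([column, row] in pixels, amid what is visible of it).
The state is a dict: "t": time; "joints": joint angles; "qvel": joint speeds; "tau": joint torques, N m; "eef_pos": TCP position; "tcp_rot": TCP orientation; "ft_force": force on the tool from outside, world axes, zero at the start; "moment": the same for the moment, N m; "opening": opening from 0.0 (shut) to 1.0 (fully open); "grip_force": force on a finger pad.
Only numpy, scipy, OpenCV 4.12 (cv2) and the standard library are available. Lean on these libraries where they do the work, as an engineer would, in place of code of your own. Each camera call takes 0.05 s, during which the arm holds its last target. There are 200 camera calls.

### The job

A small rotor is chucked on the ratchet indexing stand. Take the longer of the two pins out of the aluminium rack, push it down through the eye of the stand's lever until its collar rests on the eye, and with it swing the lever counter-clockwise (seen from above) by four clicks of the pawl, no fifth, so that the next slot comes round. Finish while still gripping the pin in the eye, holding the lever still just after the fourth click; leave everything else where it stands.

Things in the scene. Friction and masses are not known exactly. Their poses are not given: they have to be found in the camera images.
- index_stand: Fixed stand: grey round base 152 mm across, 12 mm high; on it turn together, about the vertical axis through this origin: a ratchet wheel (93 mm across, 20 to 30 mm up), a turntable with a rotor (48 mm across, top 132 mm above the bench) and a lever arm. A sprung brass pawl bears on the wheel. Origin on the bench, z up. At joint lever = 0 the lever points along this body's -x
- lever (a joint): Lever angle, rad, growing counter-clockwise from above; stops at -0.30, 1.85. Starts at -0.22 to -0.02, where it swings freely (1 N at the eye) and stays put. Then come teeth 0.262 rad (31 mm at the eye) apart: resistance at the eye builds up by several N and falls off suddenly at each click, at about 0.29, 0.56, 0.82, 1.08, 1.34. The pawl then bars the way back over that click
- eye (a point): Centre of the top rim of the eye at the lever's end: a steel ring 33 mm across, 14 mm thick, with a vertical 14 mm through hole, 120 mm from the stand's axis, its top 50 mm above the bench. The 20 mm wide bar of the lever runs from it to the axis. Only the bench lies under the eye
- pin_mid (a point): Middle of the longer pin (105 mm, 0.12 kg), upright in one of the rack's two holes, its collar on the rack's top. From its lower end: 7 mm taper, 10 mm thick steel shank up to 40 mm, collar 21 mm across from 40 to 45 mm, round dark grip 17 mm thick from 45 to 105 mm. This point is on its axis, 52.5 mm above the lower end; z points up
- pin_tip (a point): Lower end of the longer pin, on its axis (40 mm below the underside of the collar)
- stub_mid (a point): Middle of the shorter pin (70 mm: same shank and collar, grip only 25 mm), which stands in the other hole of the rack; not to be used
- pin_rack: Fixed aluminium block 45 x 125 x 42 mm with two vertical 12 mm through holes 80 mm apart along its y axis (at y = +40 and -40 mm). Origin at the centre of its underside
- capacitor_0: Bystander: silver round capacitor, 46 mm across, 93 mm high, standing. Origin at the centre of its underside
- bearing_2: Bystander: ball bearing 48 mm across, 14 mm high, lying flat. Origin at the centre of its underside
- marker: Bystander: marker pen 131 mm long, lying on the bench. Origin at the centre of its underside
Things that resemble listed ones, but are neither listed nor needed, are in the scene too. Leave any orange or red look-alike of the part that bears pin_mid alone.

How it is judged (in metres and radians):
On the way, in this order (a step that is already met when the one before it is completed fails the run):
1. the longer pin is through the eye, its collar down on it, before the first click (z of pin_tip in the frame of eye below -0.034 m and horizontal distance between pin_tip and eye below 0.009 m and value of joint lever below 0.26 rad), for 0.1 s.
2. the lever has passed the fourth click with the pin in the eye (value of joint lever above 1.07 rad and horizontal distance between pin_tip and eye below 0.012 m and z of pin_tip in the frame of eye below -0.03 m), for 0.1 s.
At the end, for the whole second after the job is handed in: The lever stands past the fourth click and well short of the fifth (1.07 to 1.27 rad) and is still; the longer pin is upright (within 0.25 rad) through the eye with its collar within 8 mm of the eye's rim, and the fingers still grip it with more than 1 N (value of joint lever between 1.07 and 1.27 rad and velocity of joint lever between -0.05 and 0.05 rad/s and z of pin_tip in the frame of eye below -0.032 m and horizontal distance between pin_tip and eye below 0.012 m and angle between pin_mid's own z axis and vertical below 0.25 rad and contact force between the fingers and crank_pin above 1 N); the arm keeps its last pose, push and grip.
It fails at once if the lever goes over the fifth click (value of joint lever above 1.33 rad).
It fails at once if the lever is driven over a click without the pin in the eye (value of joint lever above 0.3 rad and distance between pin_tip and eye above 0.07 m).
It fails at once if the shorter pin is moved from its place (distance of stub_mid from where it was at the start of the episode above 0.02 m).
It fails at once if a bystander is pushed away or knocked over (distance of any of capacitor_0, bearing_2, marker from where it was at the start of the episode above 0.03 m or angle between capacitor_0's own z axis and vertical above 0.5 rad).
It also fails if it takes over 72 s, if anything falls off the work surface, if the arm or the gripper's body presses on something with over 40 N, if the wrist force passes 120 N, or if a joint passes its speed limit or range.

## Working session

There is one attempt and no reset: what is moved stays moved. The work goes in short steps, Python scripts to look and compute and a tool call to move; the robot and the scene stay as the last step left them, time stands still between calls to the robot, and variables do not carry over. Pictures are saved under pics/ and viewed, at most 10 in all, crops included, and the job is handed in when it is done.

Besides the shell and the picture viewer there is one more tool, called after "Call:" as a command line: name --argument value ..., lists and objects as JSON in quotes. jog_arm: Moves the arm, as the interface text tells. Its arguments: {"type":"object","properties":{"targets":{"type":"array","items":{"type":"object","properties":{"turn":{"type":"array","items":{"type":"number"}},"slide":{"type":"array","items":{"type":"number"}},"claw":{"type":"number"}}}}},"required":["targets"]}

```bash
mkdir -p pics; cat > h.py <<'E'
from cell import *
import numpy as np, cv2
def ray(c,uv):
    K=c["mtx"]; d=np.array([(uv[0]-K[0][2])/K[0][0],(uv[1]-K[1][2])/K[1][1]])
    s=d.copy()
    for _ in range(20): s=d/(1+c["k1"]*(s@s))
    R=np.array(c["R"]); t=np.array(c["t"])
    return -R.T@t, R.T@np.array([s[0],s[1],1.])
def at_z(c,uv,z):
    o,d=ray(c,uv); return o+d*(z-o[2])/d[2]
def tri(c1,u1,c2,u2):
    o1,d1=ray(c1,u1); o2,d2=ray(c2,u2)
    s=np.linalg.lstsq(np.stack([d1,-d2],1),o2-o1,rcond=None)[0]
    p,q=o1+s[0]*d1,o2+s[1]*d2
    return (p+q)/2,np.linalg.norm(p-q)
def proj(c,X):
    R=np.array(c["R"]);p=R@np.array(X)+np.array(c["t"]).ravel();s=p[:2]/p[2];s=s*(1+c["k1"]*(s@s))
    K=c["mtx"];return np.array([s[0]*K[0][0]+K[0][2],s[1]*K[1][1]+K[1][2]])
E
python3 - <<'E'
from h import *
np.set_printoptions(precision=1,suppress=True)
print(state())
for n in("scene","top"):
    c=read_camera(n); cv2.imwrite(f"pics/{n}0.png",c["frame"]); print(n,c["k1"],ray(c,(320,240)))
    for q in("index_stand","eye","pin_mid","pin_tip","stub_mid","pin_rack"):
        print(n,q,[(np.round(d["xy"]),round(d["conf"],2)) for d in look_for(q,n)[:4]])
E
```

```text
{'t': 0.0, 'joints': array([ 1.1,  0.5,  1.6, -0. ,  1.1, -0.1]), 'qvel': array([ 0.,  0., -0., -0.,  0.,  0.]), 'tau': array([  0. , -61.3, -25.8,   0.1,   0. ,  -0. ]), 'eef_pos': array([197. , 592.9, 214. ]), 'tcp_rot': array([-3.1, -0. ,  2.8]), 'ft_force': array([0.4, 0.7, 0.6]), 'moment': array([-0., -0.,  0.]), 'grip_force': 0.0, 'opening': 1.0043889426941606}
scene 0.036837078973136685 (array([ 159.2, -658. ,  486.3]), array([ 0.4,  0.8, -0.4]))
scene index_stand [(array([320., 246.]), 0.57)]
scene eye [(array([317., 233.]), 0.92), (array([474., 327.]), 0.69), (array([428., 274.]), 0.3)]
scene pin_mid [(array([449., 293.]), 0.95), (array([255., 306.]), 0.66), (array([393., 293.]), 0.58)]
scene pin_tip [(array([450., 290.]), 0.83), (array([390., 292.]), 0.74), (array([257., 306.]), 0.62)]
scene stub_mid [(array([473., 327.]), 0.61)]
scene pin_rack [(array([458., 337.]), 0.86), (array([425., 273.]), 0.51)]
top 0.02755378083888419 (array([ 425.9,   89.3, 1031.9]), array([ 0.1, -0. , -1. ]))
top index_stand [(array([264., 233.]), 0.55)]
top eye [(array([257., 234.]), 0.97)]
top pin_mid [(array([328., 319.]), 0.83), (array([352., 205.]), 0.74), (array([414., 189.]), 0.56), (array([262., 232.]), 0.3)]
top pin_tip [(array([332., 321.]), 0.87), (array([412., 188.]), 0.64), (array([354., 204.]), 0.58)]
top stub_mid [(array([448., 188.]), 0.44)]
top pin_rack [(array([426., 195.]), 0.88)]
```

View pics/scene0.png

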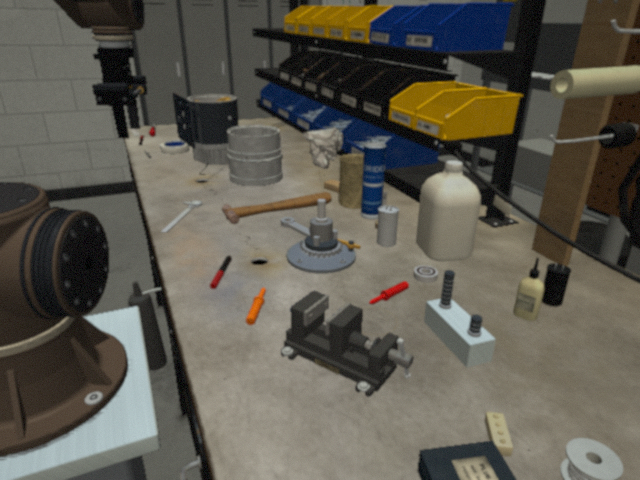

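View pics/top0.png

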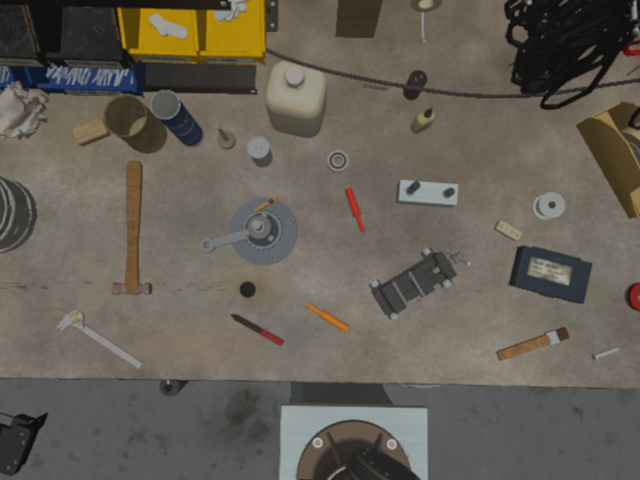

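The scene view shows the rack at (458,335), with the long dark-gripped pin at (447,288) and the short one at (476,326). The stand is at (320,250) and its eye at about (287,223). In the top view the rack is at (428,193), the pins at (413,187) and (448,192), the stand at (262,230) and the eye at (208,245).

Candidates for the longer pin (top view):
- (413,187): the tall dark pin in the rack. This is my choice.
- (448,192): the stub in the rack.
- (327,317): the orange look-alike, lying down.
- (354,208): the red look-alike, lying down.

I'll check the choice in one close crop mosaic.

```bash
python3 - <<'E'
from h import *
T=[]
for n,x,y in(("scene",420,255),("top",390,160),("scene",270,195),("top",195,200)):
    f=cv2.imread(f"pics/{n}0.png")[y:y+75,x:x+100]
    f=cv2.resize(f,(400,300),interpolation=cv2.INTER_CUBIC)
    for i in range(0,100,10): cv2.line(f,(i*4,0),(i*4,6 if i%50 else 14),(0,255,255),1)
    for i in range(0,75,10): cv2.line(f,(0,i*4),(6,i*4),(0,255,255),1)
    T.append(f)
cv2.imwrite("pics/m1.png",np.vstack([np.hstack(T[:2]),np.hstack(T[2:])]))
E
```

```text
(no output)
```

View pics/m1.png

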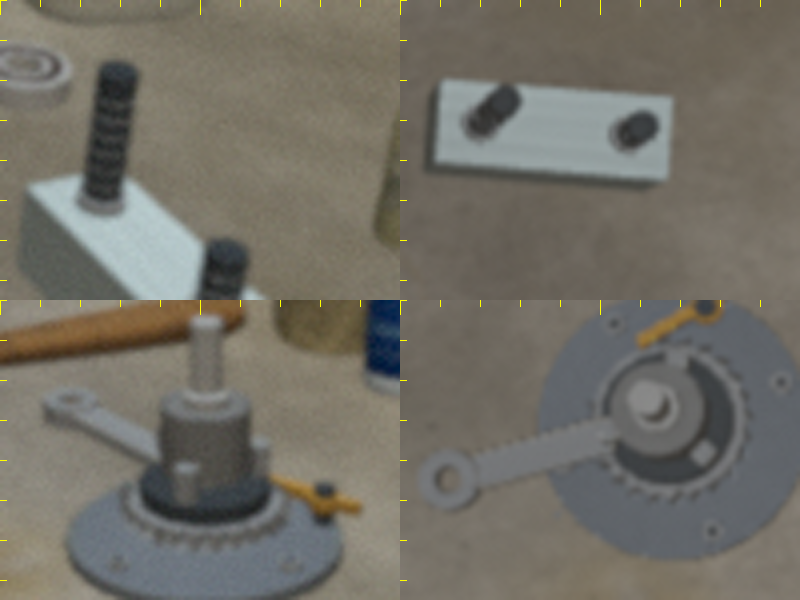

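In the crop mosaic, the long pin's grip runs from the collar at scene (445,306) up to the top at (449.5,272.5). In the top view its top is at (416.5,184.5) and its collar at (410.5,190.5). The eye ring is at scene (287,220) and top (207,244.5), and the rotor tip at scene (321.5,200) and top (257.5,225). The choice holds: it is the long dark pin in the aluminium rack.

```bash
python3 - <<'E'
from h import *
np.set_printoptions(precision=1,suppress=True)
s=read_camera("scene");t=read_camera("top")
P={"pintop":((449.3,272.3),(416.5,184.3)),"collar":((445.0,305.5),(410.2,190.2)),"stubtop":((476.3,317),(449.5,191.7)),"eye":((286.8,219.7),(207,244.5)),"rotortop":((321.3,199.8),(257.2,224.9))}
R={}
for k,(a,b) in P.items():
    p,e=tri(s,a,t,b);R[k]=p;print(k,p,"gap",round(e,1))
for k,z in(("pintop",107),("collar",44),("eye",50),("rotortop",132)):
    print(k,"at known z: scene",at_z(s,P[k][0],z),"top",at_z(t,P[k][1],z))
d=R["eye"]-R["rotortop"];print(np.hypot(*d[:2]),np.degrees(np.arctan2(d[1],d[0])))
# rack corners top
for uv in((400.8,180),(457.7,184),(456.3,204.5),(398.5,200.8)): print(at_z(t,uv,42))
E
```

```text
pintop [ 620.3 -112.7  105.5] gap 2.7
collar [ 620.5 -113.    42.1] gap 2.9
stubtop [ 614.6 -190.7   69.7] gap 6.2
eye [494.8 321.6  47.3] gap 2.0
rotortop [529.9 204.4 132.5] gap 3.9
pintop at known z: scene [ 620.1 -115.   107. ] top [ 618.8 -111.7  107. ]
collar at known z: scene [ 620.1 -115.6   44. ] top [ 618.9 -111.8   44. ]
eye at known z: scene [493.7 315.3  50. ] top [493.7 321.4  50. ]
rotortop at known z: scene [532.3 205.1 132. ] top [528.1 205.2 132. ]
122.35520726014329 106.64928280685587
[641.3 -91.9  42. ]
[ 634.3 -214.5   42. ]
[ 589.6 -211.4   42. ]
[595.7 -87.1  42. ]
```

Measurements agree: pin at (619,-112.5) with its top at z≈106 (107 expected), eye at (494,320.5) with z≈48 (50 expected), and axis at (529.5,205), which puts the eye 121 mm out (120 expected). Moving over the pin with the closing line along x, so the fingers clear the stub.

Call:
jog_arm --targets '[{"slide": [30, -50, 0], "turn": [0, 0, -5], "claw": 100}, {"slide": [30, -50, 0], "turn": [0, 0, -5], "claw": 100}, {"slide": [30, -50, 0], "turn": [0, 0, -5], "claw": 100}, {"slide": [30, -50, 0], "turn": [0, 0, -5], "claw": 100}, {"slide": [30, -50, 0], "turn": [0, 0, -5], "claw": 100}]'

```text
t: 1.42
eef_pos: [347.8, 341.6, 214.9]
tcp_rot: [3.141, 0.0, 2.382]
ft_force: [0.9, 0.3, 0.4]
opening: 1.0
grip_force: 0.0
```

Call:
jog_arm --targets '[{"slide": [30, -50, 0], "turn": [0, 0, -5], "claw": 100}, {"slide": [30, -50, 0], "turn": [0, 0, -5], "claw": 100}, {"slide": [30, -50, 0], "turn": [0, 0, -5], "claw": 100}, {"slide": [30, -50, 0], "turn": [0, 0, -5], "claw": 100}, {"slide": [30, -50, 0], "turn": [0, 0, -5], "claw": 100}]'

```text
t: 2.05
eef_pos: [497.9, 91.3, 214.9]
tcp_rot: [3.141, 0.0, 1.945]
ft_force: [0.3, -0.0, -0.6]
opening: 1.001
grip_force: 0.0
```

Call:
jog_arm --targets '[{"slide": [30, -50, 0], "turn": [0, 0, -5], "claw": 70}, {"slide": [30, -50, 0], "turn": [0, 0, -5], "claw": 70}, {"slide": [30, -50, 0], "turn": [0, 0, -5], "claw": 70}, {"slide": [30, -50, 0], "turn": [0, 0, -5], "claw": 70}, {"claw": 70}]'

```text
validation failed for argument at $.ta...
```

Call:
jog_arm --targets '[{"slide": [30, -50, 0], "turn": [0, 0, -5], "claw": 70}, {"slide": [30, -50, 0], "turn": [0, 0, -5], "claw": 70}, {"slide": [30, -50, 0], "turn": [0, 0, -5], "claw": 70}, {"slide": [31, -54, -20], "turn": [0, 0, -6], "claw": 70}, {"slide": [0, 0, -30], "turn": [0, 0, 0], "claw": 70}]'

```text
t: 2.68
eef_pos: [618.4, -112.1, 165.0]
tcp_rot: [3.139, 0.001, 1.577]
ft_force: [-0.4, 0.4, -0.0]
opening: 0.702
grip_force: 0.0
```

Call:
jog_arm --targets '[{"slide": [0.5, 0, -30], "turn": [0, 0, 0], "claw": 70}, {"slide": [0, 0, -30], "turn": [0, 0, 0], "claw": 70}, {"slide": [0, 0, -30], "turn": [0, 0, 0], "claw": 70}, {"slide": [0, 0, -20], "turn": [0, 0, 0], "claw": 70}, {"slide": [0, 0, 0], "turn": [0, 0, 0], "claw": 70}]'

```text
t: 3.3
eef_pos: [616.6, -108.3, 54.3]
tcp_rot: [-3.139, -0.001, 1.582]
ft_force: [-0.1, 0.5, 0.2]
opening: 0.699
grip_force: 0.0
```

```bash
python3 - <<'E'
from h import *
T=[]
for n,x,y in(("scene",400,225),("top",380,140)):
    f=read_camera(n)["frame"][y:y+100,x:x+100]
    T.append(cv2.resize(f,(400,400),interpolation=cv2.INTER_CUBIC))
cv2.imwrite("pics/m2.png",np.hstack(T))
E
```

```text
(no output)
```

View pics/m2.png

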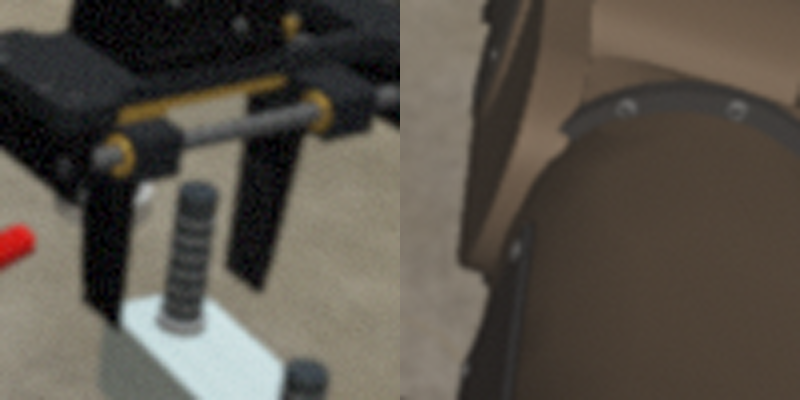

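The scene crop shows the fingers on either side of the pin, with the pin between them at about (447,285) and the stub clear. The TCP has drifted about 4 mm in y, so I'll correct that and then close.

Call:
jog_arm --targets '[{"slide": [2, -4, -1], "turn": [0, 0, 0], "claw": 70}, {"slide": [0, 0, 0], "turn": [0, 0, 0], "claw": 70}]'

```text
t: 3.65
eef_pos: [619.7, -112.9, 55.3]
tcp_rot: [3.14, 0.0, 1.581]
ft_force: [0.2, -0.4, -0.2]
opening: 0.699
grip_force: 0.0
```

Call:
jog_arm --targets '[{"slide": [0, 0, -2], "turn": [0, 0, 0], "claw": 30}, {"slide": [0, 0, 0], "turn": [0, 0, 0], "claw": 0}, {"slide": [0, 0, 0], "turn": [0, 0, 0], "claw": 0}, {"slide": [0, 0, 0], "turn": [0, 0, 0], "claw": 0}, {"slide": [0, 0, 0], "turn": [0, 0, 0], "claw": 0}]'

```text
t: 4.28
eef_pos: [619.2, -112.4, 52.6]
tcp_rot: [3.141, 0.0, 1.582]
ft_force: [-0.5, 0.2, -0.6]
opening: 0.233
grip_force: 0.0
```

Call:
jog_arm --targets '[{"slide": [0, 0, 0], "turn": [0, 0, 0], "claw": 0}, {"slide": [0, 0, 0], "turn": [0, 0, 0], "claw": 0}, {"slide": [0, 0, 0], "turn": [0, 0, 0], "claw": 0}]'

```text
t: 4.65
eef_pos: [619.2, -112.5, 52.6]
tcp_rot: [3.141, 0.0, 1.582]
ft_force: [0.7, -0.4, -0.0]
opening: 0.178
grip_force: 30.0
```

Gripped: the opening is 16.9 mm, matching the 17 mm grip diameter. Lifting straight out, then high over the rotor to the eye.

Call:
jog_arm --targets '[{"slide": [0, 0, 10], "turn": [0, 0, 0], "claw": 0}, {"slide": [0, 0, 20], "turn": [0, 0, 0], "claw": 0}, {"slide": [0, 0, 30], "turn": [0, 0, 0], "claw": 0}, {"slide": [0, 0, 50], "turn": [0, 0, 0], "claw": 0}, {"slide": [0, 0, 50], "turn": [0, 0, 0], "claw": 0}]'

```text
t: 5.28
eef_pos: [618.9, -112.4, 214.6]
tcp_rot: [-3.142, -0.0, 1.582]
ft_force: [0.8, 0.0, -1.0]
opening: 0.174
grip_force: 30.0
```

Call:
jog_arm --targets '[{"slide": [-12, 42, 15], "turn": [0, 0, 2], "claw": 0}, {"slide": [-15, 50, 0], "turn": [0, 0, 2], "claw": 0}, {"slide": [-15, 50, 0], "turn": [0, 0, 2], "claw": 0}, {"slide": [-15, 50, 0], "turn": [0, 0, 2], "claw": 0}, {"slide": [-15, 50, 0], "turn": [0, 0, 2], "claw": 0}]'

```text
t: 5.9
eef_pos: [546.4, 131.0, 228.3]
tcp_rot: [3.141, 0.0, 1.757]
ft_force: [0.8, 0.4, -1.1]
opening: 0.17
grip_force: 30.0
```

Call:
jog_arm --targets '[{"slide": [-15, 50, 0], "turn": [0, 0, 2], "claw": 0}, {"slide": [-15, 50, 0], "turn": [0, 0, 2], "claw": 0}, {"slide": [-15, 50, 0], "turn": [0, 0, 2], "claw": 0}, {"slide": [-8, 30, 0], "turn": [0, 0, 0], "claw": 0}, {"slide": [0, 0, 0], "turn": [0, 0, 0], "claw": 0}]'

```text
t: 6.52
eef_pos: [493.3, 311.2, 228.0]
tcp_rot: [3.141, -0.0, 1.864]
ft_force: [0.2, -1.3, -1.1]
opening: 0.174
grip_force: 30.0
```

Call:
jog_arm --targets '[{"slide": [1, 9, -10], "turn": [0, 0, 0], "claw": 0}, {"slide": [0, 0, -40], "turn": [0, 0, 0], "claw": 0}, {"slide": [0, 0, -40], "turn": [0, 0, 0], "claw": 0}, {"slide": [0, 0, -20], "turn": [0, 0, 0], "claw": 0}, {"slide": [0, 0, 0], "turn": [0, 0, 0], "claw": 0}]'

```text
t: 7.15
eef_pos: [495.0, 317.5, 115.9]
tcp_rot: [-3.138, 0.001, 1.859]
ft_force: [-0.9, 0.3, -0.6]
opening: 0.174
grip_force: 30.0
```

```bash
python3 - <<'E'
from h import *
c=read_camera("scene");print(state()["eef_pos"],[(d["xy"],d["conf"]) for q in("pin_tip","eye") for d in look_for(q,"scene")[:2]])
T=[cv2.resize(c["frame"][170:245,250:350],(800,600),interpolation=cv2.INTER_CUBIC)]
cv2.imwrite("pics/m3.png",T[0]);cv2.imwrite("pics/top3.png",read_camera("top")["frame"])
p=state()["eef_pos"]
for z in(p[2],p[2]-6,p[2]-50.6): print(z,proj(c,[p[0],p[1],z]))
E
```

```text
[495.48957854 317.8982168  117.19305847] [([391.2, 289.5], 0.89), ([255.5, 306.5], 0.65), ([318.4, 231.8], 0.81), ([422.8, 275.3], 0.41)]
118.57368602171522 [286.46969652 190.97409029]
112.57368602171522 [286.5326142 193.4948015]
67.97368602171522 [286.9885528  211.85491834]
```

View pics/m3.png

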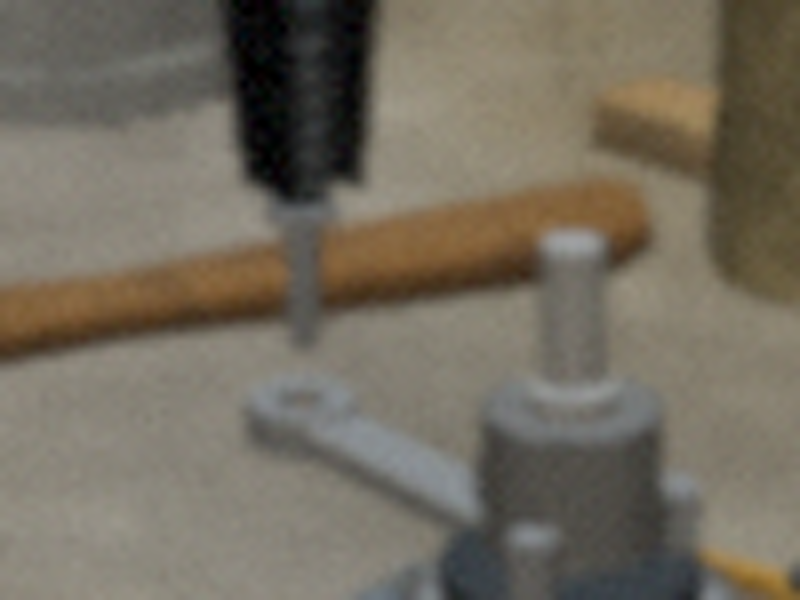

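The scene crop shows the pin tip at about (287.4,212.7) directly above the eye centre at (287.3,219.6), and the lever hasn't moved. I'll let the arm settle and read the true pose before lowering.

Call:
jog_arm --targets '[{"slide": [0, 0, 0], "turn": [0, 0, 0], "claw": 0}, {"slide": [0, 0, 0], "turn": [0, 0, 0], "claw": 0}]'

```text
t: 7.6
eef_pos: [495.3, 318.6, 118.1]
tcp_rot: [3.141, -0.0, 1.861]
ft_force: [-0.3, 0.3, -1.2]
opening: 0.173
grip_force: 30.0
```

```bash
python3 - <<'E'
from h import *
c=read_camera("scene")["frame"];t=read_camera("top")["frame"]
s=state();print(s["eef_pos"],s["tcp_rot"],s["qvel"])
f=np.hstack([cv2.resize(c[190:240,265:315],(400,400),interpolation=cv2.INTER_CUBIC),cv2.resize(t[190:290,170:270],(400,400),interpolation=cv2.INTER_CUBIC)])
cv2.imwrite("pics/m4.png",f)
E
```

```text
[495.20858324 318.59006651 117.83582855] [ 3.14105906e+00 -4.40792630e-05  1.86097488e+00] [-7.02146798e-04  4.15847434e-03  2.10987237e-03 -4.34896035e-04
 -1.84514209e-04 -1.17208701e-05]
```

View pics/m4.png

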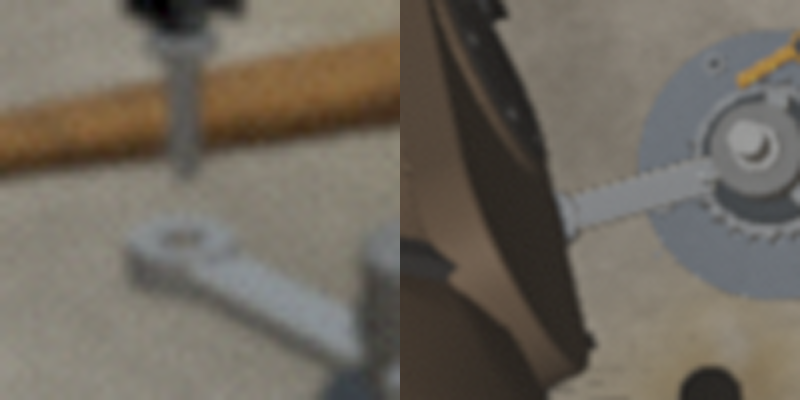

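The settled crop shows the tip in line with the hole in the scene view; the top view is occluded by the wrist. A 1 mm outward nudge, then a slow descent watching the force.

Call:
jog_arm --targets '[{"slide": [0, 1, -8], "turn": [0, 0, 0], "claw": 0}, {"slide": [0, 0, -6], "turn": [0, 0, 0], "claw": 0}, {"slide": [0, 0, -3], "turn": [0, 0, 0], "claw": 0}, {"slide": [0, 0, -3], "turn": [0, 0, 0], "claw": 0}, {"slide": [0, 0, 0], "turn": [0, 0, 0], "claw": 0}]'

```text
t: 8.32
eef_pos: [495.1, 319.5, 97.3]
tcp_rot: [-3.141, 0.0, 1.861]
ft_force: [0.1, -0.1, -1.1]
opening: 0.171
grip_force: 30.0
```

Call:
jog_arm --targets '[{"slide": [0, 0, -2], "turn": [0, 0, 0], "claw": 0}, {"slide": [0, 0, -1], "turn": [0, 0, 0], "claw": 0}, {"slide": [0, 0, 0], "turn": [0, 0, 0], "claw": 0}]'

```text
t: 8.7
eef_pos: [495.2, 319.5, 94.5]
tcp_rot: [3.142, 0.0, 1.861]
ft_force: [-0.4, 1.2, -0.5]
opening: 0.173
grip_force: 30.0
```

Call:
jog_arm --targets '[{"slide": [0, 0, -2], "turn": [0, 0, 0], "claw": 0}, {"slide": [0, 0, -2], "turn": [0, 0, 0], "claw": 0}, {"slide": [0, 0, 0], "turn": [0, 0, 0], "claw": 0}]'

```text
t: 9.07
eef_pos: [495.1, 319.5, 90.3]
tcp_rot: [-3.141, 0.0, 1.861]
ft_force: [0.6, 1.1, -1.1]
opening: 0.172
grip_force: 30.0
```

Call:
jog_arm --targets '[{"slide": [0, 0, -3], "turn": [0, 0, 0], "claw": 0}, {"slide": [0, 0, -3], "turn": [0, 0, 0], "claw": 0}, {"slide": [0, 0, 0], "turn": [0, 0, 0], "claw": 0}]'

```text
t: 9.45
eef_pos: [495.1, 319.5, 84.2]
tcp_rot: [-3.141, 0.0, 1.861]
ft_force: [0.2, -1.1, -1.2]
opening: 0.171
grip_force: 30.0
```

Call:
jog_arm --targets '[{"slide": [0, 0, -5], "turn": [0, 0, 0], "claw": 0}, {"slide": [0, 0, -5], "turn": [0, 0, 0], "claw": 0}, {"slide": [0, 0, -5], "turn": [0, 0, 0], "claw": 0}, {"slide": [0, 0, -4], "turn": [0, 0, 0], "claw": 0}, {"slide": [0, 0, 0], "turn": [0, 0, 0], "claw": 0}]'

```text
t: 10.07
eef_pos: [495.1, 319.4, 65.2]
tcp_rot: [-3.141, 0.0, 1.861]
ft_force: [-0.1, 0.3, -0.7]
opening: 0.177
grip_force: 30.0
```

Call:
jog_arm --targets '[{"slide": [0, 0, -2], "turn": [0, 0, 0], "claw": 0}, {"slide": [0, 0, -1], "turn": [0, 0, 0], "claw": 0}, {"slide": [0, 0, 0], "turn": [0, 0, 0], "claw": 0}]'

```text
t: 10.45
eef_pos: [495.2, 319.5, 62.6]
tcp_rot: [3.141, -0.0, 1.861]
ft_force: [0.7, 0.5, -1.3]
opening: 0.178
grip_force: 30.0
```

Call:
jog_arm --targets '[{"slide": [0, 0, -1], "turn": [0, 0, 0], "claw": 0}, {"slide": [0, 0, -1], "turn": [0, 0, 0], "claw": 0}, {"slide": [0, 0, 0], "turn": [0, 0, 0], "claw": 0}]'

```text
t: 10.82
eef_pos: [495.2, 319.5, 60.5]
tcp_rot: [3.141, 0.0, 1.861]
ft_force: [0.2, 0.2, -0.6]
opening: 0.176
grip_force: 30.0
```

```bash
python3 - <<'E'
from h import *
c=read_camera("scene")["frame"]
print(state()["ft_force"],state()["eef_pos"])
cv2.imwrite("pics/m5.png",cv2.resize(c[190:265,255:355],(800,600),interpolation=cv2.INTER_CUBIC))
# planned arc, per 3.75 mm... about axis
E
```

```text
[-0.87962744 -0.99386388 -0.86747438] [495.17217132 319.51956299  60.52058697]
```

View pics/m5.png

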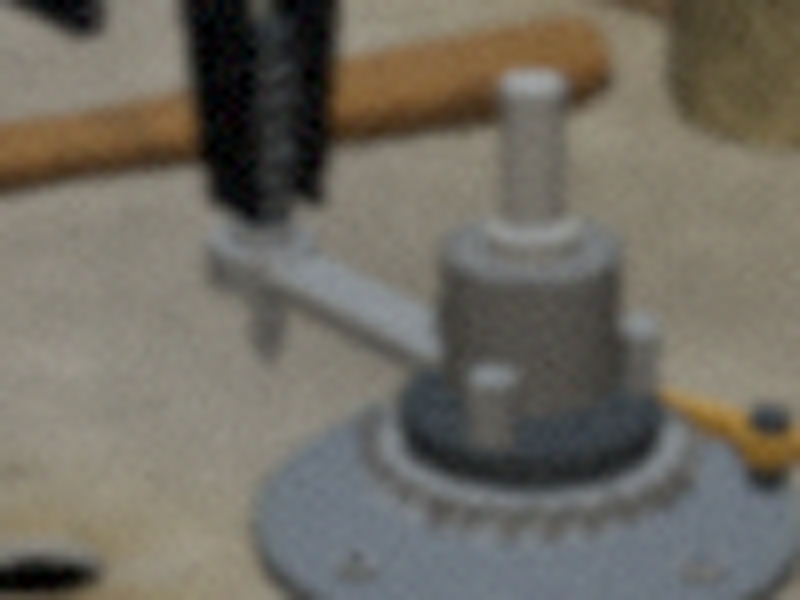

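The crop shows the pin through the eye, its collar on the ring at about (287,219) and its tip below at (288,234). Working out the arc increments next.

```bash
python3 - <<'E'
import numpy as np
a=np.radians(106.7+5*np.arange(18)); p=np.c_[529.5+119.7*np.cos(a),205+119.7*np.sin(a)]
for i,(q,d) in enumerate(zip(p[1:],np.diff(p,axis=0)/4)): print(111.7+5*i,q.round(1),d.round(2))
E
```

```text
111.7 [485.2 316.2] [-2.47 -0.86]
116.7 [475.7 311.9] [-2.38 -1.07]
121.7 [466.6 306.8] [-2.28 -1.27]
126.7 [458. 301.] [-2.16 -1.47]
131.7 [449.9 294.4] [-2.02 -1.65]
136.7 [442.4 287.1] [-1.87 -1.82]
141.7 [435.6 279.2] [-1.71 -1.98]
146.7 [429.5 270.7] [-1.53 -2.12]
151.7 [424.1 261.7] [-1.34 -2.24]
156.7 [419.6 252.3] [-1.14 -2.35]
161.7 [415.9 242.6] [-0.93 -2.44]
166.7 [413.  232.5] [-0.71 -2.51]
171.7 [411.1 222.3] [-0.49 -2.56]
176.7 [410.  211.9] [-0.26 -2.6 ]
181.7 [409.9 201.4] [-0.04 -2.61]
186.7 [410.6 191. ] [ 0.19 -2.6 ]
191.7 [412.3 180.7] [ 0.42 -2.58]
```

Call:
jog_arm --targets '[{"slide": [0, 0, -1], "turn": [0, 0, 0], "claw": 0}, {"slide": [0, 0, 0], "turn": [0, 0, 0], "claw": 0}]'

```text
t: 11.12
eef_pos: [495.7, 319.7, 60.4]
tcp_rot: [3.14, -0.0, 1.861]
ft_force: [-0.5, -1.0, 7.0]
opening: 0.173
grip_force: 30.0
```

The collar rests on the rim at 7 N. Easing off slightly and starting the swing.

Call:
jog_arm --targets '[{"slide": [-2.5, -0.9, 0.7], "turn": [0, 0, 1.2], "claw": 0}, {"slide": [-2.5, -0.9, 0], "turn": [0, 0, 1.2], "claw": 0}, {"slide": [-2.5, -0.9, 0], "turn": [0, 0, 1.3], "claw": 0}, {"slide": [-2.5, -0.9, 0], "turn": [0, 0, 1.3], "claw": 0}, {"slide": [0, 0, 0], "turn": [0, 0, 0], "claw": 0}]'

```text
t: 11.75
eef_pos: [485.0, 315.8, 60.4]
tcp_rot: [-3.141, 0.0, 1.949]
ft_force: [-0.7, -0.7, 5.6]
opening: 0.175
grip_force: 30.0
```

Call:
jog_arm --targets '[{"slide": [-2.4, -1.1, 0], "turn": [0, 0, 1.2], "claw": 0}, {"slide": [-2.4, -1.1, 0], "turn": [0, 0, 1.2], "claw": 0}, {"slide": [-2.4, -1.1, 0], "turn": [0, 0, 1.3], "claw": 0}, {"slide": [-2.4, -1, 0], "turn": [0, 0, 1.3], "claw": 0}, {"slide": [0, 0, 0], "turn": [0, 0, 0], "claw": 0}]'

```text
t: 12.38
eef_pos: [475.4, 311.4, 60.4]
tcp_rot: [-3.142, 0.0, 2.037]
ft_force: [0.1, -1.7, 5.9]
opening: 0.174
grip_force: 30.0
```

Call:
jog_arm --targets '[{"slide": [-2.2, -1.2, 0], "turn": [0, 0, 1.2], "claw": 0}, {"slide": [-2.2, -1.2, 0], "turn": [0, 0, 1.3], "claw": 0}, {"slide": [0, 0, 0], "turn": [0, 0, 0], "claw": 0}]'

```text
t: 12.75
eef_pos: [471.2, 309.0, 60.4]
tcp_rot: [3.141, 0.0, 2.08]
ft_force: [0.5, -0.7, 5.6]
opening: 0.17
grip_force: 30.0
```

Call:
jog_arm --targets '[{"slide": [-2.2, -1.3, 0], "turn": [0, 0, 1.2], "claw": 0}, {"slide": [-2.2, -1.3, 0], "turn": [0, 0, 1.3], "claw": 0}, {"slide": [0, 0, 0], "turn": [0, 0, 0], "claw": 0}]'

```text
t: 13.12
eef_pos: [467.1, 306.9, 60.5]
tcp_rot: [3.14, -0.0, 2.124]
ft_force: [4.4, 2.6, 3.5]
opening: 0.174
grip_force: 30.0
```

Call:
jog_arm --targets '[{"slide": [-2.2, -1.4, 0], "turn": [0, 0, 1.2], "claw": 0}, {"slide": [-2.2, -1.4, 0], "turn": [0, 0, 1.3], "claw": 0}, {"slide": [0, 0, 0], "turn": [0, 0, 0], "claw": 0}]'

```text
t: 13.5
eef_pos: [463.0, 304.3, 60.5]
tcp_rot: [3.139, 0.0, 2.167]
ft_force: [5.1, 2.7, 3.8]
opening: 0.176
grip_force: 30.0
```

Call:
jog_arm --targets '[{"slide": [-2.2, -1.5, 0], "turn": [0, 0, 1.2], "claw": 0}, {"slide": [-2.2, -1.5, 0], "turn": [0, 0, 1.3], "claw": 0}, {"slide": [0, 0, 0], "turn": [0, 0, 0], "claw": 0}]'

```text
t: 13.88
eef_pos: [457.7, 300.6, 60.4]
tcp_rot: [-3.141, 0.0, 2.211]
ft_force: [-1.5, -2.7, 10.0]
opening: 0.174
grip_force: 30.0
```

First click passed at about 125.5° (0.29 rad), so the fourth should come near 171° and the fifth near 186°. Continuing.

Call:
jog_arm --targets '[{"slide": [-2, -1.6, 0.4], "turn": [0, 0, 1.2], "claw": 0}, {"slide": [-2, -1.6, 0], "turn": [0, 0, 1.2], "claw": 0}, {"slide": [-2, -1.7, 0], "turn": [0, 0, 1.3], "claw": 0}, {"slide": [-2, -1.7, 0], "turn": [0, 0, 1.3], "claw": 0}, {"slide": [0, 0, 0], "turn": [0, 0, 0], "claw": 0}]'

```text
t: 14.5
eef_pos: [449.5, 293.9, 60.5]
tcp_rot: [-3.141, -0.0, 2.298]
ft_force: [-0.0, -1.0, 1.6]
opening: 0.173
grip_force: 30.0
```

Call:
jog_arm --targets '[{"slide": [-1.9, -1.8, 0], "turn": [0, 0, 1.2], "claw": 0}, {"slide": [-1.9, -1.8, 0], "turn": [0, 0, 1.2], "claw": 0}, {"slide": [-1.8, -1.8, 0], "turn": [0, 0, 1.3], "claw": 0}, {"slide": [-1.8, -1.9, 0], "turn": [0, 0, 1.3], "claw": 0}, {"slide": [0, 0, 0], "turn": [0, 0, 0], "claw": 0}]'

```text
t: 15.12
eef_pos: [442.8, 287.1, 60.7]
tcp_rot: [3.141, 0.0, 2.385]
ft_force: [3.0, 4.8, -1.8]
opening: 0.176
grip_force: 30.0
```

Call:
jog_arm --targets '[{"slide": [-1.8, -1.9, 0], "turn": [0, 0, 1.2], "claw": 0}, {"slide": [-1.8, -1.9, 0], "turn": [0, 0, 1.2], "claw": 0}, {"slide": [0, 0, 0], "turn": [0, 0, 0], "claw": 0}]'

```text
t: 15.5
eef_pos: [440.1, 283.9, 60.9]
tcp_rot: [3.138, 0.001, 2.426]
ft_force: [6.4, 6.9, -4.1]
opening: 0.173
grip_force: 30.0
```

Call:
jog_arm --targets '[{"slide": [-1.7, -2, 0], "turn": [0, 0, 1.3], "claw": 0}, {"slide": [-1.7, -2, 0], "turn": [0, 0, 1.3], "claw": 0}, {"slide": [0, 0, 0], "turn": [0, 0, 0], "claw": 0}]'

```text
t: 15.88
eef_pos: [434.9, 278.7, 60.5]
tcp_rot: [-3.14, -0.001, 2.472]
ft_force: [0.3, 0.1, -0.5]
opening: 0.179
grip_force: 30.0
```

Second click at about 140.5°, as predicted. On to the third.

Call:
jog_arm --targets '[{"slide": [-1.6, -2, -0.2], "turn": [0, 0, 1.2], "claw": 0}, {"slide": [-1.5, -2.1, 0], "turn": [0, 0, 1.2], "claw": 0}, {"slide": [-1.5, -2.1, 0], "turn": [0, 0, 1.3], "claw": 0}, {"slide": [-1.5, -2.2, 0], "turn": [0, 0, 1.3], "claw": 0}, {"slide": [0, 0, 0], "turn": [0, 0, 0], "claw": 0}]'

```text
t: 16.5
eef_pos: [429.3, 270.4, 60.5]
tcp_rot: [-3.141, -0.0, 2.559]
ft_force: [-0.1, -1.2, 1.9]
opening: 0.178
grip_force: 30.0
```

Call:
jog_arm --targets '[{"slide": [-1.4, -2.2, 0], "turn": [0, 0, 1.2], "claw": 0}, {"slide": [-1.4, -2.2, 0], "turn": [0, 0, 1.2], "claw": 0}, {"slide": [-1.3, -2.2, 0], "turn": [0, 0, 1.3], "claw": 0}, {"slide": [-1.3, -2.3, 0], "turn": [0, 0, 1.3], "claw": 0}, {"slide": [0, 0, 0], "turn": [0, 0, 0], "claw": 0}]'

```text
t: 17.12
eef_pos: [424.4, 262.0, 60.5]
tcp_rot: [3.141, 0.001, 2.647]
ft_force: [1.6, 2.7, -1.4]
opening: 0.174
grip_force: 30.0
```

Call:
jog_arm --targets '[{"slide": [-1.2, -2.3, 0], "turn": [0, 0, 1.2], "claw": 0}, {"slide": [-1.2, -2.3, 0], "turn": [0, 0, 1.2], "claw": 0}, {"slide": [0, 0, 0], "turn": [0, 0, 0], "claw": 0}]'

```text
t: 17.5
eef_pos: [422.0, 257.4, 60.5]
tcp_rot: [3.141, 0.001, 2.688]
ft_force: [3.1, 6.0, -0.5]
opening: 0.178
grip_force: 30.0
```

Call:
jog_arm --targets '[{"slide": [-1.1, -2.4, 0], "turn": [0, 0, 1.3], "claw": 0}, {"slide": [-1.1, -2.4, 0], "turn": [0, 0, 1.3], "claw": 0}, {"slide": [0, 0, 0], "turn": [0, 0, 0], "claw": 0}]'

```text
t: 17.88
eef_pos: [418.9, 251.9, 60.4]
tcp_rot: [-3.14, -0.001, 2.734]
ft_force: [0.0, -2.8, 4.1]
opening: 0.175
grip_force: 30.0
```

Third click at about 155.5°. On to the fourth, in smaller steps near 170°.

Call:
jog_arm --targets '[{"slide": [-1, -2.4, 0], "turn": [0, 0, 1.2], "claw": 0}, {"slide": [-1, -2.4, 0], "turn": [0, 0, 1.2], "claw": 0}, {"slide": [-0.9, -2.4, 0], "turn": [0, 0, 1.3], "claw": 0}, {"slide": [-0.9, -2.5, 0], "turn": [0, 0, 1.3], "claw": 0}, {"slide": [0, 0, 0], "turn": [0, 0, 0], "claw": 0}]'

```text
t: 18.5
eef_pos: [415.6, 242.4, 60.5]
tcp_rot: [-3.141, -0.0, 2.821]
ft_force: [-0.8, -1.2, 2.8]
opening: 0.172
grip_force: 30.0
```

Call:
jog_arm --targets '[{"slide": [-0.8, -2.5, 0], "turn": [0, 0, 1.2], "claw": 0}, {"slide": [-0.7, -2.5, 0], "turn": [0, 0, 1.2], "claw": 0}, {"slide": [-0.7, -2.5, 0], "turn": [0, 0, 1.3], "claw": 0}, {"slide": [-0.7, -2.5, 0], "turn": [0, 0, 1.3], "claw": 0}, {"slide": [0, 0, 0], "turn": [0, 0, 0], "claw": 0}]'

```text
t: 19.12
eef_pos: [413.1, 232.8, 60.5]
tcp_rot: [3.141, 0.001, 2.909]
ft_force: [1.1, 3.8, 1.8]
opening: 0.173
grip_force: 30.0
```

Call:
jog_arm --targets '[{"slide": [-0.6, -2.5, 0], "turn": [0, 0, 1.2], "claw": 0}, {"slide": [-0.6, -2.5, 0], "turn": [0, 0, 1.2], "claw": 0}, {"slide": [0, 0, 0], "turn": [0, 0, 0], "claw": 0}]'

```text
t: 19.5
eef_pos: [412.1, 228.1, 60.5]
tcp_rot: [3.14, 0.001, 2.951]
ft_force: [1.5, 6.2, 0.6]
opening: 0.173
grip_force: 30.0
```

Call:
jog_arm --targets '[{"slide": [-0.5, -2.6, 0], "turn": [0, 0, 1.2], "claw": 0}, {"slide": [-0.4, -2.6, 0], "turn": [0, 0, 1.2], "claw": 0}, {"slide": [0, 0, 0], "turn": [0, 0, 0], "claw": 0}]'

```text
t: 19.88
eef_pos: [410.4, 222.0, 60.4]
tcp_rot: [-3.141, -0.001, 2.992]
ft_force: [0.5, -2.5, 3.4]
opening: 0.176
grip_force: 30.0
```

Fourth click passed: the force dropped from 6.2 to -2.5 N between 168.9° and 171.9°. Adding about 2° of margin, then settling and checking.

Call:
jog_arm --targets '[{"slide": [-0.3, -2, 0], "turn": [0, 0, 1], "claw": 0}, {"slide": [-0.3, -2, 0], "turn": [0, 0, 1], "claw": 0}, {"slide": [0, 0, 0], "turn": [0, 0, 0], "claw": 0}, {"slide": [0, 0, 0], "turn": [0, 0, 0], "claw": 0}]'

```text
t: 20.38
eef_pos: [410.0, 218.4, 60.4]
tcp_rot: [-3.141, -0.0, 3.027]
ft_force: [-0.3, -1.2, 3.4]
opening: 0.175
grip_force: 30.0
```

```bash
python3 - <<'E'
from h import *
c=read_camera("scene")["frame"];t=read_camera("top")["frame"]
s=state();p=s["eef_pos"];print(p,s["ft_force"],s["grip_force"],np.abs(s["qvel"]).max(),np.degrees(np.arctan2(p[1]-205,p[0]-529.5)))
f=np.hstack([cv2.resize(c[190:290,245:345],(400,400),interpolation=cv2.INTER_CUBIC),cv2.resize(t[190:290,200:300],(400,400),interpolation=cv2.INTER_CUBIC)])
cv2.imwrite("pics/m6.png",f)
E
```

```text
[409.99806921 218.49790196  60.43395322] [ 0.13251516 -0.99896066  2.80877493] 30.00042825937271 0.0011531457934007506 173.55567846789558
```

View pics/m6.png

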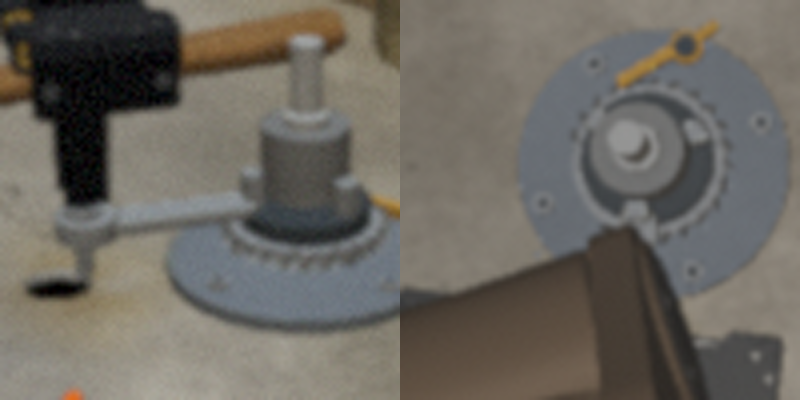

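The crop shows the pin upright in the eye with the collar seated, and the lever turned towards the robot. Force and speed are quiet and the grip is 30 N. I counted four clicks, which puts the lever at about 1.13 rad, so I'm handing in.

```bash
python3 -c "
from cell import *
print(job_done())"
```

```text
the job is handed in; nothing more can be done
None
```

I handed the job in with the longer pin gripped at 30 N and its collar seated on the eye; four clicks were counted by force, and the lever is held still just past the fourth, at about 1.13 rad by estimate (no verdict came back).

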